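Tap the site-model houses down in building order

TASK

The four grey blocks of the site model stand proud of their tiles on stiff push-fit pegs. In the order in which they will be built, tap down lightly until each sits on its tile: first the long low gabled house, then the tall narrow gabled house, then the round tower. Leave the flat-topped square block standing proud, do not pull any block up, and leave the steel weight, eraser and glue pen where they are.

Things in the scene. Friction and masses are not known exactly. Their poses are not given: they have to be found in the camera images.
- long_house_top (a point): centre of the top of the long low house (its roof ridge); x, y, z of this point follow the block as it goes down. Grey concrete-look block with a gabled roof, 32 mm by 54 mm, 36 mm high, the 54 mm ridge runs along the point's y axis; roof slopes 14 mm down to eaves 16 mm either side. Stands on an 8 mm peg over a cardboard tile
- tall_house_top (a point): centre of the top of the tall narrow house (its roof ridge); x, y, z of this point follow the block as it goes down. Grey concrete-look block with a gabled roof, 34 mm by 40 mm, 44 mm high, ridge along the point's y axis; roof slopes 14 mm down to the eaves. The tallest of the four
- round_tower_top (a point): centre of the top of the round tower (flat); x, y, z of this point follow the block as it goes down. Grey round block, 37 mm in diameter at the top, 40 mm high, flat top
- flat_block_top (a point): centre of the top of the flat-topped square block (flat); x, y, z of this point follow the block as it goes down. Grey box, 32 mm by 36 mm, 38 mm high, flat top. Not to be pushed down
- long_house (a joint): height of the long low house: 0 = its underside 12 mm above its tile, 0.012 = sitting on the tile (the stop); starts between 0 and 0.003. Positive is down. The peg is a friction fit: the block starts to slide down at about 2 N, needs about 3 N near the bottom, and stays where it is left
- tall_house (a joint): height of the tall narrow house, same meaning: 0 = 12 mm above its tile, 0.012 = down on it
- round_tower (a joint): height of the round tower, same meaning: 0 = 12 mm above its tile, 0.012 = down on it
- flat_block (a joint): height of the flat-topped block, same meaning: 0 = 12 mm above its tile, 0.012 = down on it
- plot_long: grey foam pad 42 by 62 mm, 8 mm thick, fixed to the board under the long low gabled house, with a 3 mm cardboard tile on top; once the block sits on its tile, tile and block give about 1 mm per 3 N on the foam (6 mm at most) and spring back. Origin at the centre of the pad's underside, z up, y along its 62 mm side
- plot_tall: grey foam pad 42 by 62 mm, 8 mm thick, fixed to the board under the tall narrow gabled house, with a 3 mm cardboard tile on top; once the block sits on its tile, tile and block give about 1 mm per 3 N on the foam (6 mm at most) and spring back. Origin at the centre of the pad's underside, z up, y along its 62 mm side
- plot_round: grey foam pad 42 by 62 mm, 8 mm thick, fixed to the board under the round tower, with a 3 mm cardboard tile on top; once the block sits on its tile, tile and block give about 1 mm per 3 N on the foam (6 mm at most) and spring back. Origin at the centre of the pad's underside, z up, y along its 62 mm side
- plot_flat: grey foam pad 42 by 62 mm, 8 mm thick, fixed to the board under the flat-topped square block, with a 3 mm cardboard tile on top; once the block sits on its tile, tile and block give about 1 mm per 3 N on the foam (6 mm at most) and spring back. Origin at the centre of the pad's underside, z up, y along its 62 mm side
- street_board: square plywood board 190 by 190 mm, 10 mm thick, fixed on the white point plate, with two white paper streets crossing on it; carries the four pads with their tiles, one in each quarter (centres 46 mm from each street); which tile is in which quarter varies. Origin at the centre of its underside
- holding_weight: loose ground-steel weight 25 by 40 mm, 26 mm high, standing in the middle of the board among the blocks; a bystander. Origin at the centre of its underside
- blue_eraser: loose eraser in a blue sleeve, 20 by 46 mm, 12 mm high, beside the board; a bystander. Origin at the centre of its underside
- glue_pen: loose yellow glue pen, 17 by 88 mm, 17 mm high, lying behind the board; a bystander. Origin at the centre of its underside

How it is judged:
By the outcome, as a careful person would: the job done as asked, in the order asked, and still so for the second after the job is handed in, with the robot touching nothing.
It also fails if it takes over 45 s, if anything falls off the work surface, if the arm or the gripper's body presses on something with over 40 N, if the wrist force passes 120 N, or if a joint passes its speed limit or range.

ROBOT

A 6-joint arm with a two-finger parallel gripper is mounted at the origin on a cart in front of the work surface, level with it; the furniture and walls round the work are solid. World frame = base frame: x ahead of the robot, y to its left, z up, the work surface at z = 0. Lengths are in m, angles in rad, forces in N, time in s.
With the tool pointing down it reaches from about 0.375 to 0.975 m from the base axis. Payload 3.8 kg.
Tool frame: the origin (TCP) lies midway between the tips of the shut fingers; the grasp point (between the pads) lies 19 mm behind it; z points along the fingers, y is the direction in which the jaws open and shut (so a half turn about z gives the same grasp; the last joint's range is limited). The gripper opens to 85 mm and grips with 20 to 120 N. Pads are 22 mm wide; open, the fingers measure 114 mm over their backs; the gripper's body (76 mm by 85 mm) begins 54 mm behind the grasp point. The pads swing forward as they close: fully open they stand 13 mm farther back than shut.
Start: joints at [1.077, 0.264, 1.604, -0, 1.274, -0.037], TCP at [0.298, 0.606, 0.231] pointing down, gripper open.
Joint ranges: [-2.63, 2.63], [-0.94, 2.18], [0.31, 2.57], [-1.31, 4.45], [0, 2.66], [-2.55, 2.55]. Speed limits (rad/s): [2.57, 2.57, 3.14, 3.14, 3.14, 3.14].

INTERFACE

Orientations are given as a rotation vector (axis times angle).
In Python, from workcell import bot gives the robot as it stands.
- The arm moves only by the shell command python3 -m inch 'ROWS' [FORCE]. ROWS is JSON, a list of rows, each an object of numbers: "dx", "dy", "dz": the shift along the tool's x, y, z in m; "ax", "ay", "az": the turn, a rotation vector about the tool's x, y, z in degrees; "fingers": the opening, from -1 (shut) to 1 (fully open). A call has 1 to 20 rows; each row is the pose to reach, as a shift and turn from the pose measured when the call began, along the tool's axes at that moment; what a row does not reach only later rows make up. A row lasts 1/8 s, in which the tool goes at most 62.5 mm and 10.7 degrees, less where a joint would pass 70% of its speed; a pose out of reach is approached as far as the arm can. A call with a gripper value outside its range is refused whole. The fingers move at their own pace and stop on an object; FORCE is the grip in N (left out, the last holds). Time passes only in rows, so rows that repeat a pose let the fingers close. It gives the time, the measured TCP pose, the force and the opening at its end, in the units of the state.
- bot.read_state(): the state, without advancing time (a new reading comes with each control period).
- bot.read_camera(name): name is "scene" or "top"; returns (picture, depth): 480x640x3 uint8, blue, green, red; 480x640 float32, m along the optical axis (not along the pixel's ray), 0 where there is no reading.
- bot.get_calibration(name): a dict with "intrinsics" (3x3 intrinsics, pixels), "distortion" ([k1, k2, p1, p2, k3] as OpenCV has them; the pictures are not rectified), "view" (4x4, takes a point from world to camera coordinates). Camera axes: x right, y down, z forward; pixel columns grow to the right and rows downward; lengths in m; the calibration is good to about 2 mm. A picture is of the moment at which its call begins. get_calibration takes no time and is no camera call.
- bot.finish_job(): hands the job in, once; it reports no verdict.
Trained networks look in the newest picture that a camera, given by its name, has taken for a name from the list of things; names that differ only in an ending like _2 or _b are one class to them, and where a whole thing is asked for, a point or a joint stands for the part that bears it (a point fixed in the world has none). Each returns a list of dicts, best first, with "p" (0 to 1); they miss things now and then, are a little off and sometimes report something else, mostly with a low value. They report only what shows in the picture. A call takes as long as a camera call.
- bot.masks_of(camera, thing): "region" (480x640 bool, what is visible of it) and "box" ([left, top, right, bottom] in pixels, round what is visible of it).
The state is a dict: "time": time; "q": joint angles; "joint_vel": joint speeds; "joint_torque": joint torques, N m; "tool_pos": TCP position; "tcp_rot": TCP orientation; "wrist_force": force on the tool from outside, world axes, zero at the start; "torque": the same for the moment, N m; "width": opening from 0.0 (shut) to 1.0 (fully open).
Only numpy, scipy, OpenCV 4.12 (cv2) and the standard library are available. Lean on these libraries where they do the work, as an engineer would, in place of code of your own. Each camera call takes 0.05 s, during which the arm holds its last target. There are 200 camera calls.

## Working session

There is one attempt and no reset: what is moved stays moved. The work goes in short steps, Python scripts to look and compute and a shell command to move; the robot and the scene stay as the last step left them, time stands still between calls to the robot, and variables do not carry over. Pictures are saved under pics/ and viewed, about 8 in all and at most 12, crops included, and the job is handed in when it is done.

```bash
ls; mkdir -p pics; cat > h.py <<'E'
import numpy as np, cv2
from workcell import bot
def cloud(cam):
    im,d=bot.read_camera(cam); c=bot.get_calibration(cam)
    K=np.array(c["intrinsics"]);D=np.array(c["distortion"]);V=np.array(c["view"])
    v,u=np.mgrid[0:480,0:640]
    n=cv2.undistortPoints(np.stack([u,v],-1).reshape(-1,1,2).astype(float),K,D).reshape(480,640,2)
    P=np.dstack([n*d[...,None],d])
    W=(P-V[:3,3])@V[:3,:3]
    W[d==0]=np.nan
    return im,W
E
python3 - <<'E'
from h import *
s=bot.read_state(); print({k:np.round(v,3) for k,v in s.items()})
ims=[]
for cam in("top","scene"):
    im,W=cloud(cam); cv2.imwrite(f"pics/{cam}0.png",im); np.save(cam+"0.npy",W)
    for t in["long_house_top","tall_house_top","round_tower_top","flat_block_top","holding_weight","street_board"]:
        for m in bot.masks_of(cam,t)[:2]:
            p=W[m["region"]]; p=p[~np.isnan(p[:,0])]
            zt=np.percentile(p[:,2],97); q=p[p[:,2]>zt-.004]
            print(cam,t,round(m["p"],2),np.round(m["box"]),"ztop",zt.round(4),"c",q.mean(0).round(4),"rng",np.percentile(p,[3],axis=0).round(3),np.percentile(p,[97],axis=0).round(3))
E
```

```text
pics
{'time': np.float64(0.0), 'q': array([ 1.077,  0.265,  1.605,  0.   ,  1.274, -0.037]), 'joint_vel': array([0.001, 0.   , 0.001, 0.   , 0.001, 0.   ]), 'joint_torque': array([ 2.0000e-03, -5.1511e+01, -3.6731e+01, -0.0000e+00,  1.3000e-02,
        0.0000e+00]), 'tool_pos': array([0.297, 0.605, 0.23 ]), 'tcp_rot': array([-7.110e-01, -3.059e+00,  3.000e-03]), 'wrist_force': array([ 0.255, -0.662, -0.227]), 'torque': array([ 0.039, -0.006, -0.002]), 'width': np.float64(1.002)}
top long_house_top 0.76 [326. 234. 363. 255.] ztop 0.0768 c [0.6247 0.2671 0.0749] rng [[0.61  0.242 0.062]] [[0.64  0.291 0.077]]
top tall_house_top 0.8 [319. 289. 351. 315.] ztop 0.0833 c [0.5353 0.2831 0.0815] rng [[0.519 0.265 0.029]] [[0.552 0.302 0.083]]
top tall_house_top 0.7 [378. 304. 404. 328.] ztop 0.0777 c [0.5187 0.1926 0.0756] rng [[0.503 0.175 0.042]] [[0.535 0.211 0.078]]
top round_tower_top 0.92 [388. 244. 412. 264.] ztop 0.0824 c [0.6087 0.1764 0.0802] rng [[0.594 0.161 0.057]] [[0.624 0.192 0.082]]
top round_tower_top 0.18 [325. 232. 365. 258.] ztop 0.0767 c [0.6251 0.2671 0.0749] rng [[0.6
[... 653 characters left out ...]
09 0.239 0.043]] [[0.64  0.288 0.075]]
scene tall_house_top 0.77 [259. 276. 290. 309.] ztop 0.0823 c [0.5338 0.2795 0.0808] rng [[0.518 0.262 0.042]] [[0.548 0.292 0.082]]
scene round_tower_top 0.76 [341. 297. 369. 336.] ztop 0.0808 c [0.6088 0.1741 0.0794] rng [[0.593 0.158 0.041]] [[0.626 0.193 0.081]]
scene flat_block_top 0.66 [277. 312. 307. 348.] ztop 0.0764 c [0.5181 0.1902 0.0749] rng [[0.501 0.172 0.038]] [[0.533 0.21  0.076]]
scene holding_weight 0.9 [302. 301. 321. 332.] ztop 0.044 c [0.5702 0.2275 0.0423] rng [[0.556 0.207 0.02 ]] [[0.582 0.247 0.044]]
scene street_board 0.67 [239. 275. 395. 386.] ztop 0.0196 c [0.5592 0.2115 0.0178] rng [[0.473 0.127 0.009]] [[0.666 0.318 0.02 ]]
```

```bash
python3 - <<'E'
from h import *
a=cv2.imread("pics/top0.png")[200:360,280:450];b=cv2.imread("pics/scene0.png")[250:400,230:400]
f=lambda i:cv2.resize(i,(400,400),interpolation=cv2.INTER_CUBIC)
cv2.imwrite("pics/c0.png",np.hstack([f(a),f(b)]))
# rows of top cloud over the houses: height profile
W=np.load("top0.npy")
for n,c in dict(long=(.625,.267),tall=(.535,.283),flat=(.519,.192),round=(.609,.176)).items():
    m=(abs(W[...,0]-c[0])<.033)&(abs(W[...,1]-c[1])<.033)&(W[...,2]>.045)
    p=W[m]
    r=cv2.minAreaRect((p[:,:2]*1000).astype(np.float32)); print(n,np.round(r[0],1),np.round(r[1],1),round(r[2],1), np.percentile(p[:,2],[5,50,90,98]).round(4))
m=(abs(W[...,2]-.0)<.005); print("table z",np.nanmedian(W[...,2][m]))
E
```

```text
long [625.4 266.5] [53.5 32. ] 82.9 [0.0624 0.0693 0.075  0.077 ]
tall [535.  282.9] [39.4 34. ] 82.0 [0.0697 0.0763 0.0819 0.0839]
flat [518.3 192.2] [36.8 32.1] 82.5 [0.0617 0.0749 0.0769 0.0781]
round [608.6 176. ] [36.2 35.2] 51.7 [0.0621 0.0796 0.0815 0.0827]
table z 0.0006098812968938928
```

View pics/c0.png

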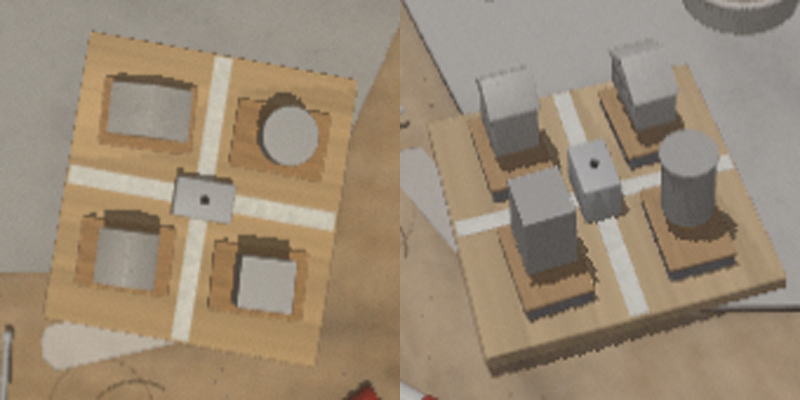

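The crop matches the networks' reports. In the top view (left), the long house is upper left, the round tower upper right, the tall gabled house lower left and the flat block lower right. The weight stands in the middle. Next I work out the shift in tool axes.

```bash
cat >> h.py <<'E'
from scipy.spatial.transform import Rotation as Ro
T=dict(long=(.6252,.2665,.077),tall=(.535,.2828,.0839),round=(.6086,.176,.082))
def to(name,z):
    s=bot.read_state(); R=Ro.from_rotvec(s["tcp_rot"]).as_matrix()
    t=np.array([*T[name][:2],z]); print("t",round(s["time"],2),"pos",np.round(s["tool_pos"],4),"F",np.round(s["wrist_force"],2),"shift",np.round(R.T@(t-s["tool_pos"]),4))
    return R
E
python3 - <<'E'
from h import *
print(to("long",.1).round(3)); W=np.load("top0.npy")
for n,m in (("board",(abs(W[...,2]-.02)<.003)),("tile",abs(W[...,2]-.029)<.003)):
    m&=(abs(W[...,0]-.572)<.07)&(abs(W[...,1]-.23)<.07); print(n,np.median(W[...,2][m]),m.sum())
E
```

```text
t 0.7 pos [0.2977 0.6058 0.2313] F [-0.45 -0.49  0.34] shift [-0.4436 -0.1601  0.1313]
[[-0.897  0.441  0.   ]
 [ 0.441  0.897  0.   ]
 [ 0.     0.    -1.   ]]
board 0.018352930401183114 2225
tile 0.028174390648721112 1304
```

```bash
python3 -m inch '[{"dx":-0.04,"dy":-0.015,"fingers":-1},{"dx":-0.09,"dy":-0.032,"fingers":-1},{"dx":-0.14,"dy":-0.05,"fingers":-1},{"dx":-0.19,"dy":-0.068,"fingers":-1},{"dx":-0.24,"dy":-0.086,"fingers":-1},{"dx":-0.29,"dy":-0.104,"dz":0.02,"fingers":-1},{"dx":-0.34,"dy":-0.122,"dz":0.05,"fingers":-1},{"dx":-0.385,"dy":-0.14,"dz":0.08,"fingers":-1},{"dx":-0.42,"dy":-0.152,"dz":0.11,"fingers":-1},{"dx":-0.4436,"dy":-0.1601,"dz":0.131,"fingers":-1},{"dx":-0.4436,"dy":-0.1601,"dz":0.131,"fingers":-1},{"dx":-0.4436,"dy":-0.1601,"dz":0.131,"fingers":-1},{"dx":-0.4436,"dy":-0.1601,"dz":0.131,"fingers":-1}]' 20
python3 - <<'E'
from h import *
to("long",.085)
im,W=cloud("scene"); cv2.imwrite("pics/s1.png",cv2.resize(im[180:380,220:420],(600,600),interpolation=cv2.INTER_CUBIC))
E
```

```text
t 0.7 pos [0.2977 0.6058 0.2313] F [-0.45 -0.49  0.34] shift [-0.4436 -0.1601  0.1463]invalid input at $[0]: expected keys dx, dy, dz, ax, ay, az, fingers
```

View pics/s1.png

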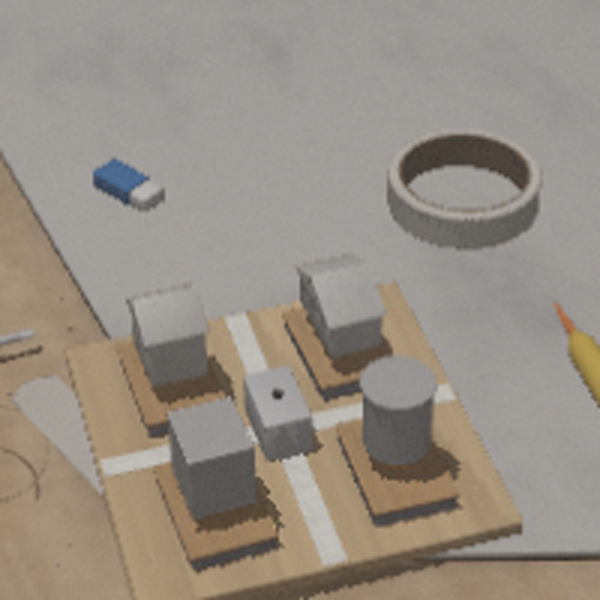

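The call was refused because every row needs all seven keys, so the arm did not move. The picture shows both gabled houses at the far side (about 170,330 and 345,300), with the flat block and tower nearer.

```bash
python3 -m inch '[{"dx":-0.04,"dy":-0.015,"dz":0,"ax":0,"ay":0,"az":0,"fingers":-1},{"dx":-0.09,"dy":-0.032,"dz":0,"ax":0,"ay":0,"az":0,"fingers":-1},{"dx":-0.14,"dy":-0.05,"dz":0,"ax":0,"ay":0,"az":0,"fingers":-1},{"dx":-0.19,"dy":-0.068,"dz":0,"ax":0,"ay":0,"az":0,"fingers":-1},{"dx":-0.24,"dy":-0.086,"dz":0,"ax":0,"ay":0,"az":0,"fingers":-1},{"dx":-0.29,"dy":-0.104,"dz":0.02,"ax":0,"ay":0,"az":0,"fingers":-1},{"dx":-0.34,"dy":-0.122,"dz":0.05,"ax":0,"ay":0,"az":0,"fingers":-1},{"dx":-0.385,"dy":-0.14,"dz":0.08,"ax":0,"ay":0,"az":0,"fingers":-1},{"dx":-0.42,"dy":-0.152,"dz":0.11,"ax":0,"ay":0,"az":0,"fingers":-1},{"dx":-0.4436,"dy":-0.1601,"dz":0.131,"ax":0,"ay":0,"az":0,"fingers":-1},{"dx":-0.4436,"dy":-0.1601,"dz":0.131,"ax":0,"ay":0,"az":0,"fingers":-1},{"dx":-0.4436,"dy":-0.1601,"dz":0.131,"ax":0,"ay":0,"az":0,"fingers":-1},{"dx":-0.4436,"dy":-0.1601,"dz":0.131,"ax":0,"ay":0,"az":0,"fingers":-1}]' 20
python3 - <<'E'
from h import *
to("long",.085)
im,W=cloud("scene"); cv2.imwrite("pics/s2.png",cv2.resize(im[180:380,220:420],(600,600),interpolation=cv2.INTER_CUBIC))
E
```

```text
time: 2.38
tool_pos: [0.6255, 0.268, 0.102]
tcp_rot: [0.709, 3.059, 0.003]
wrist_force: [0.0, -0.2, -0.2]
width: -0.003
t 2.38 pos [0.6255 0.268  0.102 ] F [ 0.04 -0.24 -0.18] shift [-0.0004 -0.0015  0.017 ]
```

View pics/s2.png

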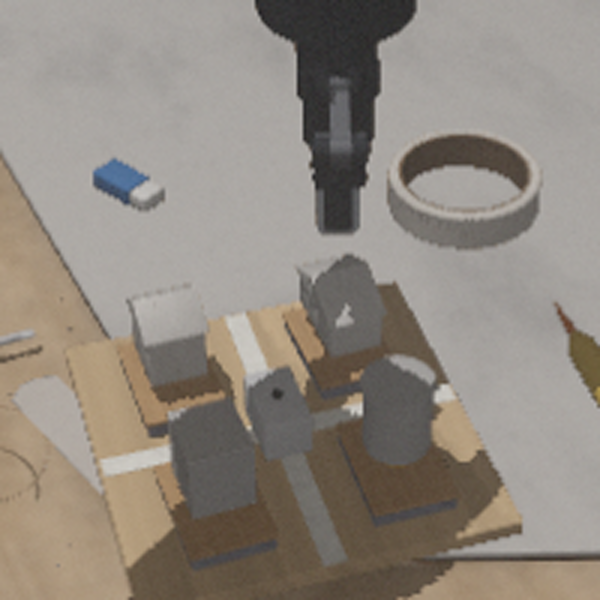

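The shut fingers are at about (338,230), right over the long house. I'll descend in stages and read the force.

```bash
python3 -m inch '[{"dx":0,"dy":-0.0015,"dz":0.012,"ax":0,"ay":0,"az":0,"fingers":-1},{"dx":0,"dy":-0.0015,"dz":0.02,"ax":0,"ay":0,"az":0,"fingers":-1},{"dx":0,"dy":-0.0015,"dz":0.023,"ax":0,"ay":0,"az":0,"fingers":-1},{"dx":0,"dy":-0.0015,"dz":0.026,"ax":0,"ay":0,"az":0,"fingers":-1},{"dx":0,"dy":-0.0015,"dz":0.029,"ax":0,"ay":0,"az":0,"fingers":-1},{"dx":0,"dy":-0.0015,"dz":0.029,"ax":0,"ay":0,"az":0,"fingers":-1}]'
python3 -m inch '[{"dx":0,"dy":0,"dz":0.001,"ax":0,"ay":0,"az":0,"fingers":-1},{"dx":0,"dy":0,"dz":0.002,"ax":0,"ay":0,"az":0,"fingers":-1},{"dx":0,"dy":0,"dz":0.002,"ax":0,"ay":0,"az":0,"fingers":-1}]'
```

```text
time: 3.18
tool_pos: [0.6248, 0.2666, 0.0729]
tcp_rot: [0.709, 3.059, 0.002]
wrist_force: [-0.2, 0.5, 1.4]
width: -0.0
time: 3.55
tool_pos: [0.625, 0.2667, 0.0711]
tcp_rot: [0.709, 3.058, 0.003]
wrist_force: [-0.4, 0.1, 1.6]
width: -0.0
```

```bash
python3 -m inch '[{"dx":0,"dy":0,"dz":0.001,"ax":0,"ay":0,"az":0,"fingers":-1},{"dx":0,"dy":0,"dz":0.002,"ax":0,"ay":0,"az":0,"fingers":-1},{"dx":0,"dy":0,"dz":0.003,"ax":0,"ay":0,"az":0,"fingers":-1},{"dx":0,"dy":0,"dz":0.003,"ax":0,"ay":0,"az":0,"fingers":-1}]'
for i in 1 ; do python3 -m inch '[{"dx":0,"dy":0,"dz":0.001,"ax":0,"ay":0,"az":0,"fingers":-1},{"dx":0,"dy":0,"dz":0.001,"ax":0,"ay":0,"az":0,"fingers":-1}]'; done
python3 -m inch '[{"dx":0,"dy":0,"dz":0.001,"ax":0,"ay":0,"az":0,"fingers":-1},{"dx":0,"dy":0,"dz":0.001,"ax":0,"ay":0,"az":0,"fingers":-1}]'
```

```text
time: 4.05
tool_pos: [0.6251, 0.2667, 0.068]
tcp_rot: [0.709, 3.058, 0.003]
wrist_force: [-1.0, -1.0, 2.7]
width: -0.002
time: 4.3
tool_pos: [0.625, 0.2666, 0.0668]
tcp_rot: [0.709, 3.058, 0.003]
wrist_force: [-0.6, -0.4, 2.4]
width: -0.001
time: 4.55
tool_pos: [0.6251, 0.2666, 0.0658]
tcp_rot: [0.709, 3.058, 0.003]
wrist_force: [-0.7, 0.3, 2.7]
width: -0.001
```

```bash
python3 -m inch '[{"dx":0,"dy":0,"dz":0.001,"ax":0,"ay":0,"az":0,"fingers":-1},{"dx":0,"dy":0,"dz":0.001,"ax":0,"ay":0,"az":0,"fingers":-1}]'
python3 -m inch '[{"dx":0,"dy":0,"dz":0.0007,"ax":0,"ay":0,"az":0,"fingers":-1},{"dx":0,"dy":0,"dz":0.0007,"ax":0,"ay":0,"az":0,"fingers":-1}]'
```

```text
time: 4.8
tool_pos: [0.6251, 0.2666, 0.0647]
tcp_rot: [0.709, 3.058, 0.003]
wrist_force: [-1.2, 0.2, 3.0]
width: -0.003
time: 5.05
tool_pos: [0.6251, 0.2667, 0.064]
tcp_rot: [0.709, 3.058, 0.003]
wrist_force: [-1.0, 0.5, 2.1]
width: -0.001
```

```bash
python3 -m inch '[{"dx":0,"dy":0,"dz":0.0008,"ax":0,"ay":0,"az":0,"fingers":-1},{"dx":0,"dy":0,"dz":0.0008,"ax":0,"ay":0,"az":0,"fingers":-1}]'
python3 -m inch '[{"dx":0,"dy":0,"dz":0.0007,"ax":0,"ay":0,"az":0,"fingers":-1},{"dx":0,"dy":0,"dz":0.0007,"ax":0,"ay":0,"az":0,"fingers":-1}]'
```

```text
time: 5.3
tool_pos: [0.625, 0.2667, 0.0631]
tcp_rot: [0.709, 3.058, 0.003]
wrist_force: [-1.4, 0.0, 2.2]
width: -0.002
time: 5.55
tool_pos: [0.6251, 0.2667, 0.0625]
tcp_rot: [0.709, 3.058, 0.003]
wrist_force: [-1.6, -0.5, 3.4]
width: -0.001
```

```bash
python3 -m inch '[{"dx":0,"dy":0,"dz":0.0007,"ax":0,"ay":0,"az":0,"fingers":-1},{"dx":0,"dy":0,"dz":0.0007,"ax":0,"ay":0,"az":0,"fingers":-1}]'
python3 -m inch '[{"dx":0,"dy":0,"dz":0.0007,"ax":0,"ay":0,"az":0,"fingers":-1},{"dx":0,"dy":0,"dz":0.0007,"ax":0,"ay":0,"az":0,"fingers":-1}]'
```

```text
time: 5.8
tool_pos: [0.6251, 0.2667, 0.062]
tcp_rot: [0.709, 3.058, 0.003]
wrist_force: [-0.5, -1.0, 4.7]
width: -0.003
time: 6.05
tool_pos: [0.6252, 0.2667, 0.0617]
tcp_rot: [0.709, 3.058, 0.003]
wrist_force: [-2.5, -0.0, 6.2]
width: -0.002
```

The force rises at about 3.5 N/mm, which is the tile and foam, so the long house is seated. I'll lift and move to the tall house.

```bash
python3 -m inch '[{"dx":0,"dy":0,"dz":-0.01,"ax":0,"ay":0,"az":0,"fingers":-1},{"dx":0,"dy":0,"dz":-0.04,"ax":0,"ay":0,"az":0,"fingers":-1},{"dx":0,"dy":0,"dz":-0.04,"ax":0,"ay":0,"az":0,"fingers":-1}]'
python3 - <<'E'
from h import *
to("tall",.1)
E
```

```text
time: 6.42
tool_pos: [0.6275, 0.2676, 0.1048]
tcp_rot: [0.707, 3.053, 0.008]
wrist_force: [0.2, -0.4, 0.2]
width: -0.001
t 6.42 pos [0.6275 0.2676 0.1048] F [ 0.16 -0.44  0.22] shift [ 0.0898 -0.027   0.004 ]
```

```bash
python3 -m inch '[{"dx":0.03,"dy":-0.009,"dz":0,"ax":0,"ay":0,"az":0,"fingers":-1},{"dx":0.065,"dy":-0.02,"dz":0.002,"ax":0,"ay":0,"az":0,"fingers":-1},{"dx":0.0898,"dy":-0.027,"dz":0.004,"ax":0,"ay":0,"az":0,"fingers":-1},{"dx":0.0898,"dy":-0.027,"dz":0.004,"ax":0,"ay":0,"az":0,"fingers":-1},{"dx":0.0898,"dy":-0.027,"dz":0.004,"ax":0,"ay":0,"az":0,"fingers":-1}]'
python3 - <<'E'
from h import *
to("tall",.084)
for cam in("scene","top"):
    im,W=cloud(cam); cv2.imwrite(f"pics/{cam}3.png",cv2.resize(im[230:380,230:400],(680,600),interpolation=cv2.INTER_CUBIC))
    W0=np.load(cam+"0.npy")
    m=(abs(W0[...,0]-.6252)<.004)&(abs(W0[...,1]-.2665)<.02)&(W0[...,2]>.06)
    n=(abs(W[...,0]-.6252)<.004)&(abs(W[...,1]-.2665)<.02)&(W[...,2]>.05)
    print(cam,"long top before",np.median(W0[m][:,2]).round(4),"now",np.median(W[n][:,2]).round(4),n.sum())
E
```

```text
time: 7.05
tool_pos: [0.5357, 0.2828, 0.0998]
tcp_rot: [0.707, 3.053, 0.009]
wrist_force: [0.9, 0.0, 0.3]
width: -0.001
t 7.05 pos [0.5357 0.2828 0.0998] F [0.94 0.04 0.3 ] shift [ 0.0007 -0.0004  0.0158]
scene long top before 0.0709 now 0.0579 82
top long top before 0.071 now 0.0594 128
```

View pics/scene3.png

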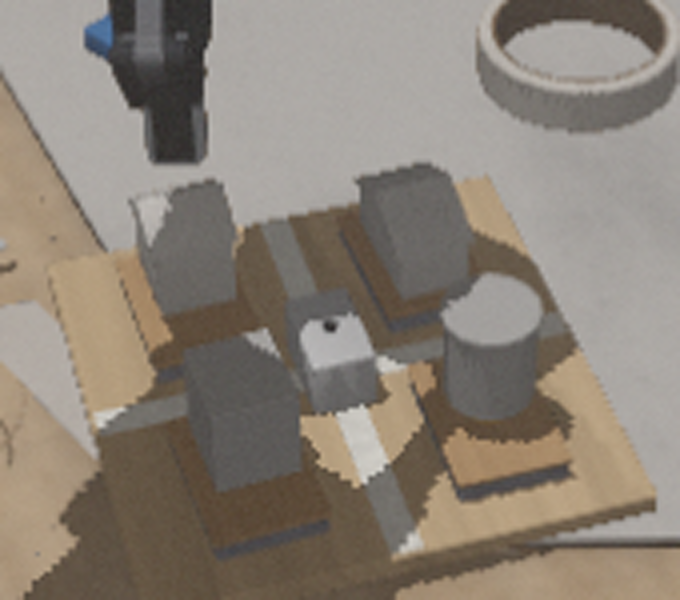

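The long house (about 415,230) has dropped roughly 12 mm onto its tile. The fingers are over the tall house (about 180,160), so I press it now.

```bash
python3 -m inch '[{"dx":0.0007,"dy":0,"dz":0.01,"ax":0,"ay":0,"az":0,"fingers":-1},{"dx":0.0007,"dy":0,"dz":0.015,"ax":0,"ay":0,"az":0,"fingers":-1},{"dx":0.0007,"dy":0,"dz":0.017,"ax":0,"ay":0,"az":0,"fingers":-1},{"dx":0.0007,"dy":0,"dz":0.019,"ax":0,"ay":0,"az":0,"fingers":-1},{"dx":0.0007,"dy":0,"dz":0.021,"ax":0,"ay":0,"az":0,"fingers":-1},{"dx":0.0007,"dy":0,"dz":0.022,"ax":0,"ay":0,"az":0,"fingers":-1},{"dx":0.0007,"dy":0,"dz":0.022,"ax":0,"ay":0,"az":0,"fingers":-1}]'
python3 -m inch '[{"dx":0,"dy":0,"dz":0.001,"ax":0,"ay":0,"az":0,"fingers":-1},{"dx":0,"dy":0,"dz":0.002,"ax":0,"ay":0,"az":0,"fingers":-1},{"dx":0,"dy":0,"dz":0.002,"ax":0,"ay":0,"az":0,"fingers":-1}]'
```

```text
time: 8.02
tool_pos: [0.5358, 0.2832, 0.0782]
tcp_rot: [0.708, 3.052, 0.009]
wrist_force: [-0.2, -0.3, 2.1]
width: -0.003
time: 8.4
tool_pos: [0.5359, 0.2832, 0.0762]
tcp_rot: [0.708, 3.052, 0.01]
wrist_force: [-1.2, -0.8, 2.6]
width: 0.001
```

```bash
python3 -m inch '[{"dx":0,"dy":0,"dz":0.001,"ax":0,"ay":0,"az":0,"fingers":-1},{"dx":0,"dy":0,"dz":0.002,"ax":0,"ay":0,"az":0,"fingers":-1},{"dx":0,"dy":0,"dz":0.002,"ax":0,"ay":0,"az":0,"fingers":-1}]'
python3 -m inch '[{"dx":0,"dy":0,"dz":0.001,"ax":0,"ay":0,"az":0,"fingers":-1},{"dx":0,"dy":0,"dz":0.001,"ax":0,"ay":0,"az":0,"fingers":-1}]'
```

```text
time: 8.78
tool_pos: [0.5359, 0.2833, 0.0741]
tcp_rot: [0.708, 3.052, 0.009]
wrist_force: [-0.9, -1.0, 2.5]
width: -0.003
time: 9.02
tool_pos: [0.5359, 0.2832, 0.073]
tcp_rot: [0.708, 3.052, 0.009]
wrist_force: [-1.5, -1.1, 1.4]
width: 0.003
```

```bash
python3 -m inch '[{"dx":0,"dy":0,"dz":0.001,"ax":0,"ay":0,"az":0,"fingers":-1},{"dx":0,"dy":0,"dz":0.001,"ax":0,"ay":0,"az":0,"fingers":-1}]'
python3 -m inch '[{"dx":0,"dy":0,"dz":0.0008,"ax":0,"ay":0,"az":0,"fingers":-1},{"dx":0,"dy":0,"dz":0.0008,"ax":0,"ay":0,"az":0,"fingers":-1}]'
python3 -m inch '[{"dx":0,"dy":0,"dz":0.0007,"ax":0,"ay":0,"az":0,"fingers":-1},{"dx":0,"dy":0,"dz":0.0007,"ax":0,"ay":0,"az":0,"fingers":-1}]'
```

```text
time: 9.28
tool_pos: [0.5359, 0.2833, 0.0719]
tcp_rot: [0.708, 3.052, 0.009]
wrist_force: [0.2, -0.7, 1.6]
width: -0.001
time: 9.52
tool_pos: [0.536, 0.2833, 0.0711]
tcp_rot: [0.708, 3.052, 0.01]
wrist_force: [-0.5, -0.5, 2.5]
width: 0.002
time: 9.78
tool_pos: [0.5359, 0.2832, 0.0704]
tcp_rot: [0.708, 3.052, 0.009]
wrist_force: [-1.3, -1.3, 4.2]
width: 0.004
```

```bash
python3 -m inch '[{"dx":0,"dy":0,"dz":0.0007,"ax":0,"ay":0,"az":0,"fingers":-1},{"dx":0,"dy":0,"dz":0.0007,"ax":0,"ay":0,"az":0,"fingers":-1}]'
python3 -m inch '[{"dx":0,"dy":0,"dz":0.0007,"ax":0,"ay":0,"az":0,"fingers":-1},{"dx":0,"dy":0,"dz":0.0007,"ax":0,"ay":0,"az":0,"fingers":-1}]'
```

```text
time: 10.02
tool_pos: [0.5361, 0.2833, 0.07]
tcp_rot: [0.708, 3.052, 0.01]
wrist_force: [-1.5, -0.6, 5.2]
width: -0.002
time: 10.28
tool_pos: [0.5361, 0.2833, 0.0695]
tcp_rot: [0.708, 3.052, 0.01]
wrist_force: [-2.3, -2.2, 6.0]
width: 0.004
```

The tall house ends at 69.5 mm and 6.0 N, against 61.7 mm and 6.2 N for the long house. That fits its 8 mm greater height, so it is seated. Next is the tower.

```bash
python3 -m inch '[{"dx":0,"dy":0,"dz":-0.01,"ax":0,"ay":0,"az":0,"fingers":-1},{"dx":0,"dy":0,"dz":-0.035,"ax":0,"ay":0,"az":0,"fingers":-1},{"dx":0,"dy":0,"dz":-0.035,"ax":0,"ay":0,"az":0,"fingers":-1}]'
python3 - <<'E'
from h import *
to("round",.1)
E
```

```text
time: 10.65
tool_pos: [0.5378, 0.2842, 0.1069]
tcp_rot: [0.707, 3.048, 0.015]
wrist_force: [-0.1, 0.4, -0.3]
width: -0.002
t 10.65 pos [0.5378 0.2842 0.1069] F [-0.09  0.42 -0.27] shift [-0.1112 -0.0661  0.0072]
```

```bash
python3 -m inch '[{"dx":-0.03,"dy":-0.018,"dz":0,"ax":0,"ay":0,"az":0,"fingers":-1},{"dx":-0.07,"dy":-0.041,"dz":0.002,"ax":0,"ay":0,"az":0,"fingers":-1},{"dx":-0.1,"dy":-0.059,"dz":0.005,"ax":0,"ay":0,"az":0,"fingers":-1},{"dx":-0.1112,"dy":-0.0661,"dz":0.007,"ax":0,"ay":0,"az":0,"fingers":-1},{"dx":-0.1112,"dy":-0.0661,"dz":0.007,"ax":0,"ay":0,"az":0,"fingers":-1},{"dx":-0.1112,"dy":-0.0661,"dz":0.007,"ax":0,"ay":0,"az":0,"fingers":-1}]'
python3 - <<'E'
from h import *
to("round",.08)
for cam in("scene","top"):
    im,W=cloud(cam); cv2.imwrite(f"pics/{cam}4.png",cv2.resize(im[230:380,230:400],(680,600),interpolation=cv2.INTER_CUBIC))
    W0=np.load(cam+"0.npy")
    for n,c in dict(long=(.6252,.2665),tall=(.535,.283)).items():
        f=lambda W:(lambda m:(np.median(W[m][:,2]).round(4),m.sum()))((abs(W[...,0]-c[0])<.004)&(abs(W[...,1]-c[1])<.012)&(W[...,2]>.05)&(W[...,2]<.088))
        print(cam,n,f(W0),f(W))
E
```

```text
time: 11.4
tool_pos: [0.6078, 0.1769, 0.0998]
tcp_rot: [0.706, 3.049, 0.015]
wrist_force: [0.2, 1.1, 0.2]
width: -0.001
t 11.4 pos [0.6078 0.1769 0.0998] F [0.18 1.11 0.24] shift [-0.0009 -0.0007  0.0198]
scene long (np.float64(0.0724), np.int64(48)) (np.float64(0.0603), np.int64(47))
scene tall (np.float64(0.0793), np.int64(55)) (np.float64(0.0683), np.int64(51))
top long (np.float64(0.0731), np.int64(77)) (np.float64(0.0612), np.int64(81))
top tall (np.float64(0.0797), np.int64(83)) (np.float64(0.0683), np.int64(75))
```

View pics/scene4.png

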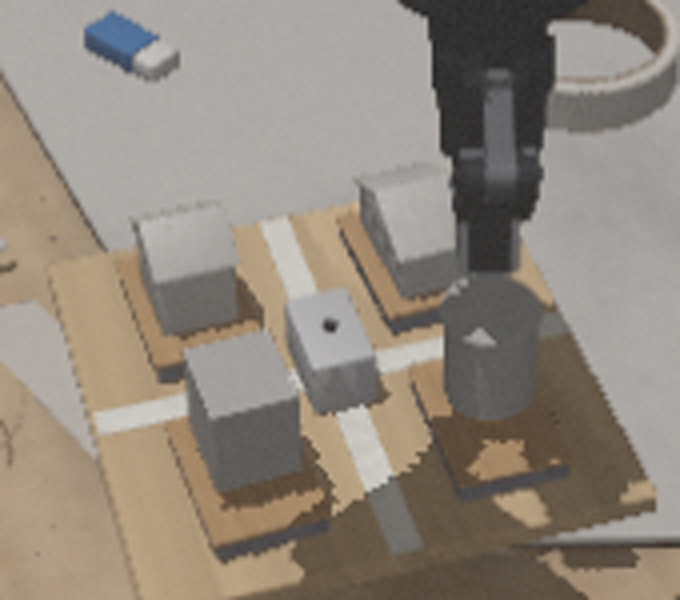

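Both houses now sit on their tiles: long at about (410,230), tall at about (190,265), with drops of about 12 and 11 mm. The fingers are over the tower (about 490,270).

```bash
python3 -m inch '[{"dx":-0.0009,"dy":-0.0007,"dz":0.01,"ax":0,"ay":0,"az":0,"fingers":-1},{"dx":-0.0009,"dy":-0.0007,"dz":0.016,"ax":0,"ay":0,"az":0,"fingers":-1},{"dx":-0.0009,"dy":-0.0007,"dz":0.019,"ax":0,"ay":0,"az":0,"fingers":-1},{"dx":-0.0009,"dy":-0.0007,"dz":0.021,"ax":0,"ay":0,"az":0,"fingers":-1},{"dx":-0.0009,"dy":-0.0007,"dz":0.023,"ax":0,"ay":0,"az":0,"fingers":-1},{"dx":-0.0009,"dy":-0.0007,"dz":0.025,"ax":0,"ay":0,"az":0,"fingers":-1},{"dx":-0.0009,"dy":-0.0007,"dz":0.025,"ax":0,"ay":0,"az":0,"fingers":-1}]'
python3 -m inch '[{"dx":0,"dy":0,"dz":0.001,"ax":0,"ay":0,"az":0,"fingers":-1},{"dx":0,"dy":0,"dz":0.002,"ax":0,"ay":0,"az":0,"fingers":-1},{"dx":0,"dy":0,"dz":0.003,"ax":0,"ay":0,"az":0,"fingers":-1},{"dx":0,"dy":0,"dz":0.003,"ax":0,"ay":0,"az":0,"fingers":-1}]'
```

```text
time: 12.38
tool_pos: [0.6089, 0.1762, 0.0752]
tcp_rot: [0.705, 3.048, 0.016]
wrist_force: [-2.0, 0.0, 1.5]
width: -0.001
time: 12.88
tool_pos: [0.609, 0.1762, 0.0722]
tcp_rot: [0.705, 3.048, 0.016]
wrist_force: [-1.5, 0.0, 2.4]
width: 0.001
```

```bash
python3 -m inch '[{"dx":0,"dy":0,"dz":0.001,"ax":0,"ay":0,"az":0,"fingers":-1},{"dx":0,"dy":0,"dz":0.002,"ax":0,"ay":0,"az":0,"fingers":-1},{"dx":0,"dy":0,"dz":0.002,"ax":0,"ay":0,"az":0,"fingers":-1}]'
python3 -m inch '[{"dx":0,"dy":0,"dz":0.001,"ax":0,"ay":0,"az":0,"fingers":-1},{"dx":0,"dy":0,"dz":0.001,"ax":0,"ay":0,"az":0,"fingers":-1}]'
```

```text
time: 13.25
tool_pos: [0.609, 0.1763, 0.0701]
tcp_rot: [0.705, 3.048, 0.016]
wrist_force: [-1.6, -0.4, 0.8]
width: 0.002
time: 13.5
tool_pos: [0.609, 0.1763, 0.069]
tcp_rot: [0.705, 3.048, 0.016]
wrist_force: [-2.0, -0.3, 2.5]
width: -0.003
```

```bash
python3 -m inch '[{"dx":0,"dy":0,"dz":0.001,"ax":0,"ay":0,"az":0,"fingers":-1},{"dx":0,"dy":0,"dz":0.001,"ax":0,"ay":0,"az":0,"fingers":-1}]'
python3 -m inch '[{"dx":0,"dy":0,"dz":0.0008,"ax":0,"ay":0,"az":0,"fingers":-1},{"dx":0,"dy":0,"dz":0.0008,"ax":0,"ay":0,"az":0,"fingers":-1}]'
python3 -m inch '[{"dx":0,"dy":0,"dz":0.0007,"ax":0,"ay":0,"az":0,"fingers":-1},{"dx":0,"dy":0,"dz":0.0007,"ax":0,"ay":0,"az":0,"fingers":-1}]'
```

```text
time: 13.75
tool_pos: [0.609, 0.1763, 0.0679]
tcp_rot: [0.705, 3.048, 0.015]
wrist_force: [-0.3, 0.6, 2.8]
width: -0.002
time: 14.0
tool_pos: [0.609, 0.1763, 0.067]
tcp_rot: [0.705, 3.048, 0.015]
wrist_force: [-0.7, -0.6, 1.6]
width: 0.001
time: 14.25
tool_pos: [0.609, 0.1763, 0.0665]
tcp_rot: [0.705, 3.048, 0.016]
wrist_force: [-2.4, -0.9, 3.3]
width: -0.001
```

```bash
python3 -m inch '[{"dx":0,"dy":0,"dz":0.0007,"ax":0,"ay":0,"az":0,"fingers":-1},{"dx":0,"dy":0,"dz":0.0007,"ax":0,"ay":0,"az":0,"fingers":-1}]'
python3 -m inch '[{"dx":0,"dy":0,"dz":0.0007,"ax":0,"ay":0,"az":0,"fingers":-1},{"dx":0,"dy":0,"dz":0.0007,"ax":0,"ay":0,"az":0,"fingers":-1}]'
```

```text
time: 14.5
tool_pos: [0.6091, 0.1763, 0.0661]
tcp_rot: [0.705, 3.048, 0.016]
wrist_force: [-2.8, -0.3, 5.2]
width: 0.002
time: 14.75
tool_pos: [0.6091, 0.1763, 0.0658]
tcp_rot: [0.705, 3.048, 0.016]
wrist_force: [-3.1, 0.1, 7.7]
width: 0.002
```

The tower is seated: 65.8 mm against 65.7 mm predicted, with the force rising steeply. I'll lift clear and check everything.

```bash
python3 -m inch '[{"dx":0,"dy":0,"dz":-0.01,"ax":0,"ay":0,"az":0,"fingers":-1},{"dx":0,"dy":0,"dz":-0.05,"ax":0,"ay":0,"az":0,"fingers":-1},{"dx":0,"dy":0,"dz":-0.1,"ax":0,"ay":0,"az":0,"fingers":-1},{"dx":0.03,"dy":0.03,"dz":-0.14,"ax":0,"ay":0,"az":0,"fingers":-1},{"dx":0.06,"dy":0.08,"dz":-0.15,"ax":0,"ay":0,"az":0,"fingers":-1},{"dx":0.08,"dy":0.13,"dz":-0.15,"ax":0,"ay":0,"az":0,"fingers":-1},{"dx":0.1,"dy":0.18,"dz":-0.15,"ax":0,"ay":0,"az":0,"fingers":-1},{"dx":0.1,"dy":0.23,"dz":-0.15,"ax":0,"ay":0,"az":0,"fingers":-1},{"dx":0.1,"dy":0.23,"dz":-0.15,"ax":0,"ay":0,"az":0,"fingers":-1}]'
python3 - <<'E'
from h import *
out=[]
for cam in("top","scene"):
    im,W=cloud(cam); out.append(cv2.resize(im[200:360,280:450] if cam=="top" else im[210:400,230:420],(400,400),interpolation=cv2.INTER_CUBIC))
    W0=np.load(cam+"0.npy")
    for n,c in dict(long=(.6252,.2665),tall=(.535,.283),round=(.6087,.176),flat=(.5183,.192),weight=(.571,.2305)).items():
        def f(W):
            m=(abs(W[...,0]-c[0])<.004)&(abs(W[...,1]-c[1])<.012)&(W[...,2]>.035)&(W[...,2]<.09); return np.median(W[m][:,2])*1000
        print(cam,n,round(f(W0),1),round(f(W),1),"down",round(f(W0)-f(W),1))
    for t in["holding_weight","blue_eraser","glue_pen"]:
        for m in bot.masks_of(cam,t)[:1]:
            g=m["region"]; print(t,round(m["p"],2),np.nanmedian(W0[g],0).round(4),np.nanmedian(W[g],0).round(4))
cv2.imwrite("pics/c5.png",np.hstack(out))
E
```

```text
time: 15.88
tool_pos: [0.6184, 0.4292, 0.2164]
tcp_rot: [0.7, 3.049, 0.017]
wrist_force: [-0.5, -0.3, -0.0]
width: 0.002
top long 73.1 61.5 down 11.5
top tall 79.7 68.5 down 11.2
top round 79.9 68.0 down 11.9
top flat 75.2 75.4 down -0.3
top weight 42.4 42.5 down -0.1
holding_weight 0.61 [0.5702 0.2301 0.0421] [0.5702 0.2301 0.0421]
blue_eraser 0.58 [0.5831 0.4672 0.0191] [0.5831 0.467  0.0191]
glue_pen 0.62 [0.7396 0.1933 0.0218] [0.7397 0.1936 0.0216]
scene long 72.4 60.5 down 11.9
scene tall 79.3 68.0 down 11.3
scene round 79.7 67.9 down 11.8
scene flat 75.0 75.1 down -0.0
scene weight 42.8 42.5 down 0.3
holding_weight 0.98 [0.5675 0.2193 0.0412] [0.5676 0.2193 0.0411]
blue_eraser 0.58 [0.5823 0.4593 0.0172] [0.5825 0.46   0.0171]
glue_pen 0.75 [0.7356 0.1838 0.0216] [0.7356 0.1831 0.0215]
```

View pics/c5.png

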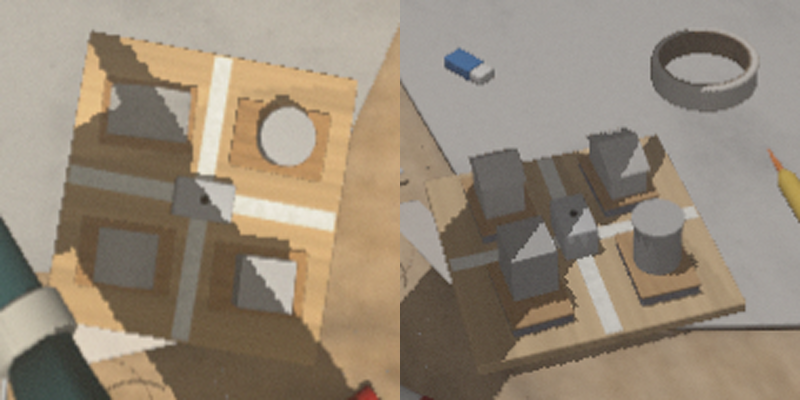

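The final picture shows three blocks sitting on their tiles and the flat block (about 265,285 left, 530,260 right) still proud. The bystanders have not moved and the arm is clear, so I hand in.

```bash
python3 -c "
from workcell import bot
print(bot.finish_job())"
```

```text
the job is handed in; nothing more can be done
None
```

I tapped down the long low house, then the tall narrow house, then the round tower, using the shut fingertips. I then moved the arm clear and handed the job in at about 16 s.

- **Seating:** Each block slid at about 2–3 N, then the force rose steeply to 6.2, 6.0 and 7.7 N as tile and foam took the load. The tip heights at those points (61.7, 69.5 and 65.8 mm) match the blocks' 36, 44 and 40 mm heights to about 0.2 mm.
- **Final camera check:** The three blocks went down about 11.5–11.9, 11.2–11.3 and 11.8–11.9 mm. The flat block, steel weight, eraser and glue pen show no movement beyond measurement noise, which is under 1 mm.
- **Failures or disagreements:**
  - My first move call was refused for missing keys, so nothing moved then.
  - The tall house's camera height reads about 1 mm less above the long house than the 8 mm expected. It read low by a similar amount before pressing, and the tip heights agree to 0.2 mm, so I took it as roof-slope averaging.
  - In the top view the network first gave weak or wrong labels for the flat block. The scene camera and the picture settled which block it was.

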